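Clamp a wheel hub on its inspection fixture with the cam quick-release

TASK

The wheel hub sits loose on the inspection fixture because the quick-release was shut with the brass nut set too slack. Flip the yellow-knobbed lever all the way open, screw the brass nut down clockwise until it is snug on the hub (it meets firm resistance, do not force it), then flip the lever fully shut so that the hub is clamped at the right tension, and let go. Leave the blue carton, the mug and the pen pot alone.

Things in the scene. Friction and masses are not known exactly. Their poses are not given: they have to be found in the camera images.
- fixture: grey cam housing (110 x 104 mm, top 45 mm high) on a dark base plate 170 x 140 x 12 mm, fixed to the desk. Origin: on the desk under the vertical stud axis. Its z axis is up; the lever stands off its +y side and, when shut, points along its +x.
- lever_hinge (a point): centre of the lever's hinge, at (0, 100, 28) mm in the fixture frame; the hinge axis is the fixture's y axis, so the lever swings in an upright plane.
- lever_knob (a point): centre of the yellow knob at the lever's end: a short cylinder 26 mm across and 26 mm long, its axis along the hinge axis with flat ends to both sides, free for fingers by 35 mm on either side. With the lever shut it is 118 mm along fixture +x from the hinge and 25 mm above it; it travels up and over on an arc of 121 mm radius. The steel arm behind it is 14 mm thick.
- lever (a joint): lever angle (rad): 0 = fully shut (stop), 1.75 = fully open (stop; upright, leaning a little to fixture -x). Growing = the knob rises and goes towards fixture -x. Stays where it is left (friction 0.2 Nm). Shutting draws stud and nut down 3 mm, mostly in mid-swing; on a snug nut it takes 0.3 to 0.6 Nm, 3 to 5 N at the knob; push it home to the stop.
- nut: brass hexagon nut on the vertical stud, 44 mm across flats, on a steel washer foot 54 mm wide, 5 mm thick. Origin: centre of the washer's underside; the hexagon runs from 5 to 41 mm above it. Its x axis (white mark) is normal to a flat, as are the directions every 60 degrees. Clockwise from above screws it down, 1.6 mm per radian; it runs free at about 0.05 Nm and never unscrews by itself.
- nut_mid (a point): centre of the hexagon nut, 23 mm above its underside. Starts 2 to 4 rad short of snug (lever open). The hub's height varies, so snugness must be felt: bearing on the hub, the torque climbs steeply, past 0.25 Nm within about 0.5 rad. Snug is 0.25 to 0.8 Nm; shutting the lever then gives the right 130 to 200 N (the clamp yields about 1 mm per 55 N). The stud stands up to 20 mm out of the top.
- hub: wheel hub unit, steel with red flanges, 96 mm in diameter at the foot, 52 mm high, 1.8 kg, loose on the fixture's round seat with the stud through its bore. Origin: centre of its underside, about 55 mm above the desk; its top face (64 mm across) bears the nut.
- carton: bystander: blue carton 120 x 110 x 85 mm with a hub in it, a flap to 0.13 m high; origin under its centre.
- mug: bystander: white mug, 80 mm across, 90 mm high; origin under its centre.
- pen_pot: bystander: grey pen pot 68 mm across, 90 mm high, pens up to 145 mm; origin under its centre.

How it is judged:
By the outcome, as a careful person would: the job done as asked, in the order asked, and still so for the second after the job is handed in, with the robot touching nothing.
It also fails if it takes over 72 s, if anything falls off the work surface, if the arm or the gripper's body presses on something with over 40 N, if the wrist force passes 120 N, or if a joint passes its speed limit or range.

ROBOT

A 6-joint arm with a two-finger parallel gripper is mounted at the origin on the work surface. World frame = base frame: x ahead of the robot, y to its left, z up, the work surface at z = 0. Lengths are in m, angles in rad, forces in N, time in s.
With the tool pointing down it reaches from about 0.25 to 0.775 m from the base axis. Payload 4 kg.
Tool frame: the origin (TCP) lies midway between the tips of the shut fingers; the grasp point (between the pads) lies 19 mm behind it; z points along the fingers, y is the direction in which the jaws open and shut (so a half turn about z gives the same grasp; the last joint's range is limited). The gripper opens to 85 mm and grips with 20 to 120 N. Pads are 22 mm wide; open, the fingers measure 114 mm over their backs; the gripper's body (76 mm by 85 mm) begins 54 mm behind the grasp point. The pads swing forward as they close: fully open they stand 13 mm farther back than shut.
Start: joints at [1.108, 0.087, 1.371, -0, 1.684, -0.103], TCP at [0.194, 0.515, 0.231] pointing down, gripper open.
Joint ranges: [-3.1, 3.1], [-0.76, 2.03], [0.27, 2.55], [-1.08, 4.22], [0.17, 2.65], [-2.57, 2.57]. Speed limits (rad/s): [2.79, 2.79, 3.14, 3.14, 3.14, 3.14].

INTERFACE

Orientations are given as a rotation vector (axis times angle).
In Python, from plant import r, imaging gives the robot as it stands. The module is installed in compiled form; this text tells all that it offers.
- The arm moves only by the shell command python3 -m creep 'ROWS' [FORCE]. ROWS is JSON, a list of rows, each a list of 7 numbers: the turn, a rotation vector about the tool's x, y, z in rad, then the shift along the tool's x, y, z in m, then the finger opening in m, from 0 to 0.0854. A call has exactly 10 rows; each row shifts and turns the commanded pose from where the row before left it, along the tool's axes as they then stand; what a row does not reach is not made up. A row lasts 1/8 s, in which the tool goes at most 62.5 mm and 10.7 degrees, less where a joint would pass 70% of its speed; a pose out of reach is approached as far as the arm can. A call with a gripper value outside its range is refused whole. The fingers move at their own pace and stop on an object; FORCE is the grip in N (left out, the last holds). Time passes only in rows, so rows that do not move let the fingers close, or fill a call up. It gives the time, the measured TCP pose, the force and the opening at its end, in the units of the state.
- r.read_state(): the state, without advancing time (a new reading comes with each control period).
- imaging.get_image(name): name is "side" or "top" or "wrist"; returns a dict with "image" (480x640x3 uint8, red, green, blue), "depth" (480x640 float32, m along the optical axis (not along the pixel's ray), 0 where there is no reading), "K" (3x3 intrinsics, pixels), "rvec" (rotation vector, rad) and "tvec" (3), from world to camera coordinates, as OpenCV has them; the wrist camera has in their place "T_tool_cam" (4x4, takes a point from camera to tool coordinates, whose origin is the TCP and whose axes are the flange's). Camera axes: x right, y down, z forward; pixel columns grow to the right and rows downward; lengths in m; the calibration is good to about 2 mm. A picture is of the moment at which its call begins: read the wrist's pose just before it.
- r.job_done(): hands the job in, once; it reports no verdict.
The state is a dict: "time": time; "joint_pos": joint angles; "qd": joint speeds; "tau": joint torques, N m; "tcp_pos": TCP position; "eef_rot": TCP orientation; "ft_force": force on the tool from outside, world axes, zero at the start; "moment": the same for the moment, N m; "finger_gap": opening from 0.0 (shut) to 1.0 (fully open).
Only numpy, scipy, OpenCV 4.12 (cv2) and the standard library are available. Lean on these libraries where they do the work, as an engineer would, in place of code of your own. Each camera call takes 0.05 s, during which the arm holds its last target.

## Working session

There is one attempt and no reset: what is moved stays moved. The work goes in short steps, Python scripts to look and compute and a shell command to move; the robot and the scene stay as the last step left them, time stands still between calls to the robot, and variables do not carry over. Pictures are saved under pics/ and viewed, and the job is handed in when it is done.

```bash
mkdir -p pics; ls; python3 - <<'E'
from plant import r, imaging
import cv2
s=r.read_state()
for k,v in s.items(): print(k,v)
for n in ("side","top","wrist"):
    d=imaging.get_image(n)
    cv2.imwrite(f"pics/{n}0.png",d["image"][:,:,::-1])
    print(n,d["K"].tolist(),d.get("rvec"),d.get("tvec"),d.get("T_tool_cam"))
E
```

```text
pics
time 0.0
joint_pos [ 1.10792727e+00  8.79660240e-02  1.37229064e+00  7.50998867e-06
  1.68357620e+00 -1.03081305e-01]
qd [ 0.00168719 -0.00239327  0.00048693  0.00126346 -0.00067748  0.00031366]
tau [-2.65021547e-03 -3.51897418e+01 -3.13263631e+01 -2.91130482e-04
  1.09612785e-02  1.31143659e-05]
tcp_pos [0.1934093  0.51433697 0.23011463]
eef_rot [-0.56199515 -3.09027179  0.00337501]
ft_force [-0.1872883   0.37760593 -0.06580583]
moment [-0.03375779  0.01862157 -0.02830934]
finger_gap 1.0021028307106936
side [[495.23999712639034, 0.0, 316.0527606167406], [0.0, 495.23999712639034, 237.42862058555784], [0.0, 0.0, 1.0]] [ 0.18632284 -2.77872049  1.27837743] [0.58524188 0.0536899  0.89887478] None
top [[472.1281390721794, 0.0, 323.17988248179023], [0.0, 472.1281390721794, 246.35163100430825], [0.0, 0.0, 1.0]] [ 2.17065221 -2.23245488  0.07208168] [0.07522309 0.57740728 0.98937606] None
wrist [[330.95902307047663, 0.0, 318.3708818076302], [0.0, 330.95902307047663, 247.97878289492218], [0.0, 0.0, 1.0]] None None [[-5.26594575e-04 -9.53938455e-01 -3.00001911e-01  7.60910783e-02]
 [ 9.99999718e-01 -6.63071176e-04  3.53113306e-04  5.80068425e-04]
 [-5.35770981e-04 -3.00001640e-01  9.53938535e-01 -1.42921913e-01]
 [ 0.00000000e+00  0.00000000e+00  0.00000000e+00  1.00000000e+00]]
```

View pics/side0.png

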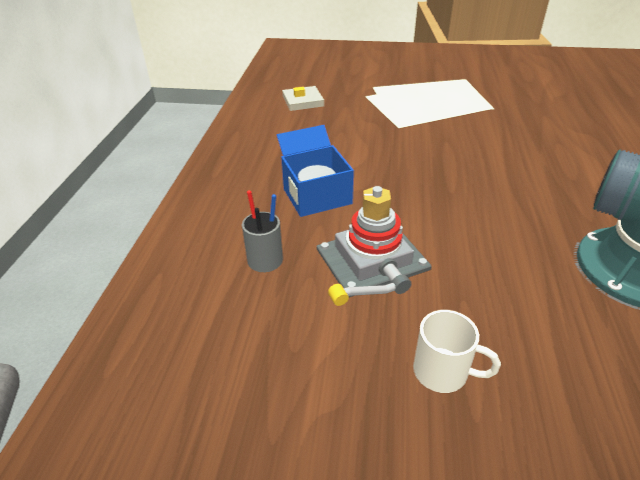

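View pics/top0.png

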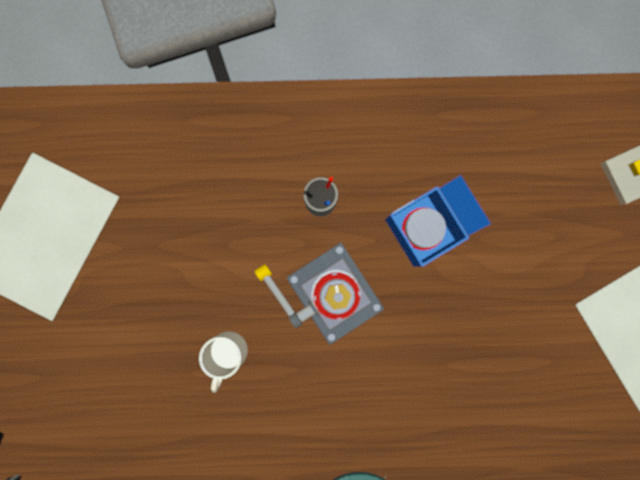

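View pics/wrist0.png

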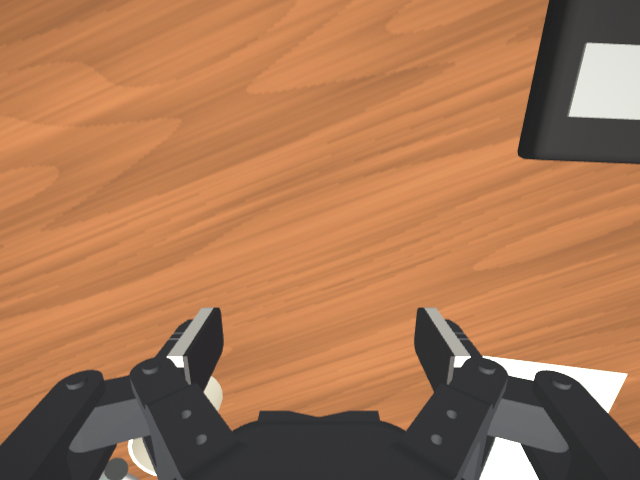

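Side view: the fixture is centred near (375,240), the nut near (377,203) and the knob near (339,295). Top view: the nut is near (338,295), the knob (263,272), the hinge (297,318), the carton (435,222), the mug (222,355) and the pen pot (320,195). Next I measure these from both views.

```bash
cat > h.py <<'E'
from plant import r, imaging
import cv2, numpy as np
from scipy.spatial.transform import Rotation as R
def cam(n):
    s=r.read_state() if n=="wrist" else None
    d=imaging.get_image(n)
    if n=="wrist":
        Rt=R.from_rotvec(s["eef_rot"]).as_matrix(); T=np.eye(4);T[:3,:3]=Rt;T[:3,3]=s["tcp_pos"]
        d["Twc"]=T@d["T_tool_cam"]
    else:
        Rc=R.from_rotvec(np.ravel(d["rvec"])).as_matrix(); T=np.eye(4);T[:3,:3]=Rc.T;T[:3,3]=-Rc.T@np.ravel(d["tvec"])
        d["Twc"]=T
    return d
def ray(d,uv):
    v=np.linalg.solve(d["K"],[uv[0],uv[1],1.]); return d["Twc"][:3,3],d["Twc"][:3,:3]@v
def onz(d,uv,z):
    o,v=ray(d,uv); return o+v*(z-o[2])/v[2]
def bydepth(d,uv):
    o,v=ray(d,uv); return o+v*d["depth"][int(round(uv[1])),int(round(uv[0]))]
def tri(d1,u1,d2,u2):
    o1,v1=ray(d1,u1);o2,v2=ray(d2,u2)
    t=np.linalg.lstsq(np.c_[v1,-v2],o2-o1,rcond=None)[0]
    a=o1+v1*t[0];b=o2+v2*t[1]; return (a+b)/2,np.linalg.norm(a-b)
def mask(d,lo,hi):
    return cv2.inRange(cv2.cvtColor(d["image"],cv2.COLOR_RGB2HSV),np.array(lo),np.array(hi))
def blobs(m,amin=30):
    n,l,st,c=cv2.connectedComponentsWithStats(m); return [(c[i].round(1).tolist(),st[i].tolist()) for i in range(1,n) if st[i][4]>=amin]
def cloud(d,m):
    vs,us=np.nonzero((m>0)&(d["depth"]>0)); z=d["depth"][vs,us]
    P=np.linalg.inv(d["K"])@np.stack([us*z,vs*z,z]); return (d["Twc"][:3,:3]@P).T+d["Twc"][:3,3]
E
python3 - <<'E'
from h import *
t=cam("top");s=cam("side")
for n,d in(("top",t),("side",s)):
    print(n,"cam",d["Twc"][:3,3].round(3))
    for nm,lo,hi in(("yel",(24,200,120),(32,255,255)),("brass",(18,90,80),(26,230,255)),("red",(0,180,100),(5,255,255)),("blue",(105,150,60),(125,255,255))):
        print(nm,blobs(mask(d,lo,hi)))
    cv2.imwrite(f"pics/{n}1.png",cv2.resize(d["image"][170:390,200:500] if n=="top" else d["image"][160:340,230:470],None,fx=2.6,fy=2.6,interpolation=cv2.INTER_CUBIC)[:,:,::-1])
E
```

```text
top cam [0.527 0.073 1.017]
yel [([636.8, 166.1], [633, 160, 7, 14, 65]), ([262.3, 271.8], [255, 265, 17, 16, 152])]
brass [([633.7, 167.5], [629, 159, 11, 17, 33]), ([262.7, 272.5], [254, 264, 19, 18, 51]), ([337.4, 297.0], [325, 285, 26, 24, 352])]
red [([329.0, 182.0], [326, 177, 7, 11, 36]), ([335.0, 294.3], [315, 274, 44, 44, 446])]
blue [([444.1, 218.0], [387, 177, 103, 89, 3224])]
side cam [0.475 0.723 0.636]
yel []
brass [([472.5, 32.9], [418, 2, 133, 43, 766]), ([298.7, 92.4], [293, 87, 12, 10, 80]), ([376.2, 204.3], [363, 187, 28, 34, 695]), ([338.2, 297.8], [328, 284, 21, 22, 182])]
red [([251.1, 203.4], [247, 190, 9, 28, 108]), ([375.3, 230.0], [352, 211, 49, 29, 428]), ([374.5, 245.1], [349, 233, 53, 21, 361])]
blue [([315.2, 170.3], [277, 125, 76, 91, 4276]), ([272.3, 208.1], [270, 195, 6, 26, 89])]
```

View pics/top1.png

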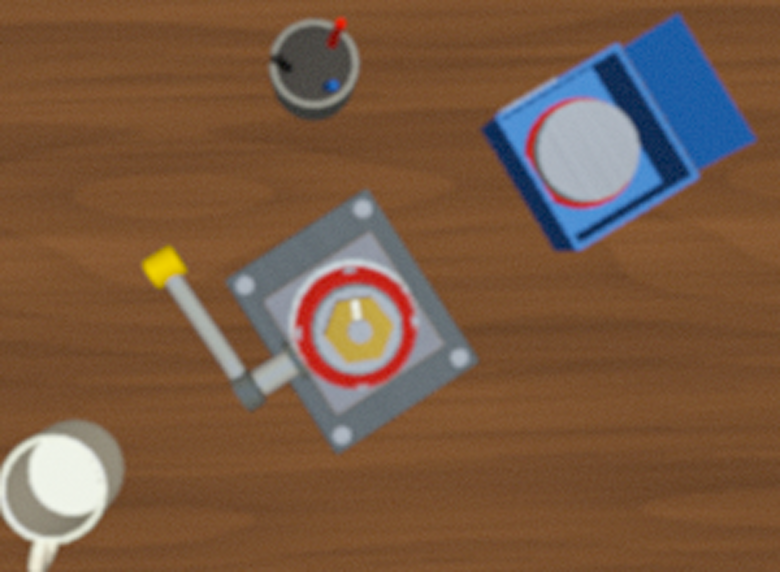

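View pics/side1.png

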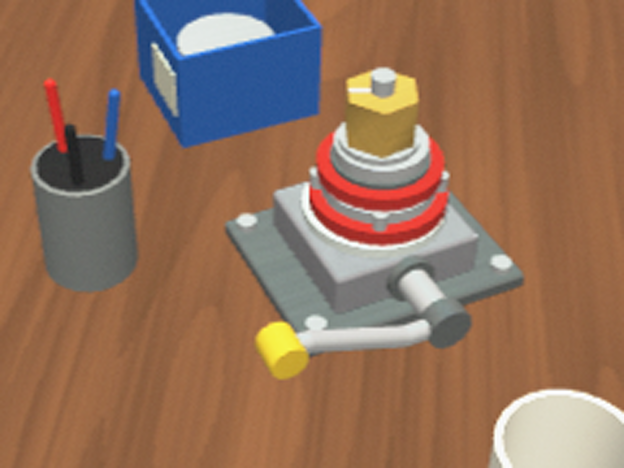

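Both close-ups are clear. The screws at crop (363,208), (245,286), (342,436) and (460,357) give the fixture's pose, the white mark on the nut points to crop up, and the knob is at crop (164,267) in the top view and (282,350) in the side view.

```bash
python3 - <<'E'
from h import *
t=cam("top");s=cam("side")
ctr=lambda m,x0,y0,x1,y1:(lambda vu:(vu[1].mean()+x0,vu[0].mean()+y0,len(vu[0]),vu[1].min()+x0,vu[1].max()+x0,vu[0].min()+y0,vu[0].max()+y0))(np.nonzero(m[y0:y1,x0:x1]))
yt=mask(t,(20,150,100),(34,255,255));ys=mask(s,(20,150,100),(34,255,255))
kt=ctr(yt,248,258,278,286);ks=ctr(ys,320,278,352,310);print(kt,ks)
print("knob",tri(t,kt[:2],s,ks[:2]))
# nut top stud: stud tip pixel
print("stud tip top px crop->", )
tt=(200+359/2.6,170+330/2.6); ss=(230+383/2.6,160+74/2.6)
print("stud",tri(t,tt,s,ss), bydepth(t,tt),bydepth(s,ss))
# screws
scr_t=[(200+a/2.6,170+b/2.6) for a,b in((363,208),(245,286),(342,436),(460,357))]
P=np.array([onz(t,p,.014) for p in scr_t]);print("screws",P.round(4).tolist(),[bydepth(t,p).round(4).tolist() for p in scr_t])
print("ctr",P.mean(0))
ex=(P[0]+P[1]-P[2]-P[3]);print("len",[np.linalg.norm(P[i]-P[(i+1)%4]).round(4) for i in range(4)])
e1=P[0]-P[3]+P[1]-P[2];e2=P[1]-P[0]+P[2]-P[3]
print("yaw of fixture x",np.degrees(np.arctan2(e1[1],e1[0])),"y dir-90",np.degrees(np.arctan2(e2[1],e2[0]))-90)
for q in(s,):
  sc=[(230+a/2.6,160+b/2.6) for a,b in((246,220),(316,323),(501,262))]
  print("side screws",[onz(s,p,.014).round(4).tolist() for p in sc])
# nut cloud
b=mask(t,(18,90,80),(28,255,255));b2=np.zeros_like(b);b2[282:312,322:352]=b[282:312,322:352]
C=cloud(t,b2);print("nut top cloud z pct",np.percentile(C[:,2],[5,50,95]),C[C[:,2]>np.median(C[:,2])-.004].mean(0))
b=mask(s,(15,90,80),(28,255,255));b2=np.zeros_like(b);b2[185:225,360:392]=b[185:225,360:392]
C=cloud(s,b2);print("nut side cloud z pct",np.percentile(C[:,2],[2,50,98]))
# hexagon contour in top
b=cv2.inRange(cv2.cvtColor(t["image"],cv2.COLOR_RGB2HSV),(15,90,80),(30,255,255))
w=(318,275);roi=cv2.resize(t["image"][275:320,315:360],None,fx=12,fy=12,interpolation=cv2.INTER_CUBIC)
cv2.imwrite("pics/hex0.png",roi[:,:,::-1])
for nm,d,uv in(("mug",t,(222,355)),("pen",t,(320,195)),):
  print(nm,onz(d,uv,.09))
E
```

```text
(np.float64(262.3631284916201), np.float64(271.79888268156424), 179, np.int64(254), np.int64(271), np.int64(264), np.int64(280)) (np.float64(337.7), np.float64(294.4), 310, np.int64(328), np.int64(348), np.int64(284), np.int64(305))
knob (array([0.52889821, 0.18469516, 0.05372798]), np.float64(2.6249707581311152e-05))
stud tip top px crop->
stud (array([0.47965363, 0.0367575 , 0.16000041]), np.float64(0.0003353754021683484)) [0.47943395 0.03670953 0.15907382] [0.4798169  0.03731927 0.16037453]
screws [[0.5706, 0.0242, 0.014], [0.5097, 0.1223, 0.014], [0.3862, 0.0468, 0.014], [0.447, -0.0511, 0.014]] [[0.5703, 0.0246, 0.0207], [0.5098, 0.1221, 0.0183], [0.3865, 0.0469, 0.0162], [0.4473, -0.0506, 0.0175]]
ctr [0.47837971 0.03558398 0.014     ]
len [np.float64(0.1154), np.float64(0.1447), np.float64(0.1153), np.float64(0.1447)]
yaw of fixture x 31.39582020258483 y dir-90 31.84451112903801
side screws [[0.5713, 0.0234, 0.014], [0.5114, 0.1211, 0.014], [0.3882, 0.0461, 0.014]]
nut top cloud z pct [0.1457482  0.14856098 0.15080765] [0.47856803 0.03733774 0.14852116]
nut side cloud z pct [-0.00130751  0.13918661  0.14929604]
mug [0.37010299 0.26205637 0.09      ]
pen [0.6771994  0.06347112 0.09      ]
```

View pics/hex0.png

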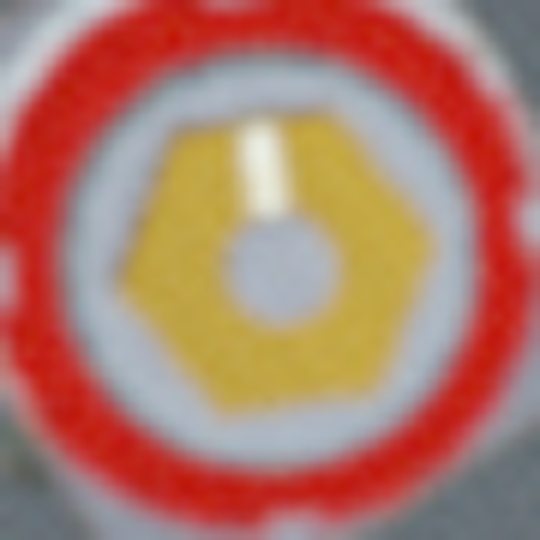

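Two views agree on the layout:

| Item | Value |
|---|---|
| Fixture origin | about (0.479, 0.036), yaw about 31.6° |
| Knob | (0.528, 0.184, 0.054) |
| Nut top | z = 0.149 |

I turn the jaws onto the hinge axis and move over the knob.

```bash
python3 -m creep '[[0,0,-0.182,0,0,0,0.06],[0,0,-0.182,0,0,0,0.06],[0,0,-0.182,0,0,0,0.06],[0,0,-0.182,0,0,0,0.06],[0,0,-0.182,0,0,0,0.06],[0,0,0,-0.014,-0.057,0,0.06],[0,0,0,-0.014,-0.057,0,0.06],[0,0,0,-0.014,-0.057,0,0.06],[0,0,0,-0.014,-0.057,0,0.06],[0,0,0,-0.014,-0.057,0,0.06]]' 40 && python3 -m creep '[[0,0,0,-0.014,-0.057,0,0.06],[0,0,0,-0.014,-0.057,0,0.06],[0,0,0,-0.014,-0.057,0,0.06],[0,0,0,0,0,0.02,0.06],[0,0,0,0,0,0.02,0.06],[0,0,0,0,0,0.02,0.06],[0,0,0,0,0,0.02,0.06],[0,0,0,0,0,0.02,0.06],[0,0,0,0,0,0,0.06],[0,0,0,0,0,0,0.06]]'
cat >> h.py <<'E'
def rel(target, yaw_x):
    """remaining move to a tool-down pose in tool axes: (rotvec, shift)"""
    s=r.read_state(); Rt=R.from_rotvec(s["eef_rot"]).as_matrix(); c,q=np.cos(yaw_x),np.sin(yaw_x)
    G=np.array([[c,q,0],[q,-c,0],[0,0,-1]])
    return R.from_matrix(Rt.T@G).as_rotvec().round(4), (Rt.T@(np.array(target)-s["tcp_pos"])).round(4)
E
python3 - <<'E'
from h import *
s=r.read_state();print(s["joint_pos"].round(3),s["moment"])
w=cam("wrist");cv2.imwrite("pics/w1.png",w["image"][:,:,::-1])
print(rel([.528,.184,.034],np.radians(211.6)))
t=mask(w,(20,150,100),(34,255,255));print(blobs(t))
E
```

```text
time: 1.6
tcp_pos: [0.4035, 0.307, 0.2315]
eef_rot: [-0.853, 3.023, 0.001]
ft_force: [-0.6, 1.1, 0.5]
finger_gap: 0.701
time: 2.85
tcp_pos: [0.528, 0.1848, 0.1322]
eef_rot: [-0.853, 3.022, 0.0]
ft_force: [-0.1, 0.4, 0.5]
finger_gap: 0.7
[ 0.235  0.147  1.503  0.     1.491 -1.886] [-0.00599488 -0.02522189  0.0215057 ]
(array([-0.0006,  0.0021, -0.0013]), array([ 0.0009, -0.0005,  0.0986]))
[([68.1, 50.1], [1, 0, 137, 104, 9143]), ([315.6, 258.4], [297, 239, 38, 37, 1272])]
```

View pics/w1.png

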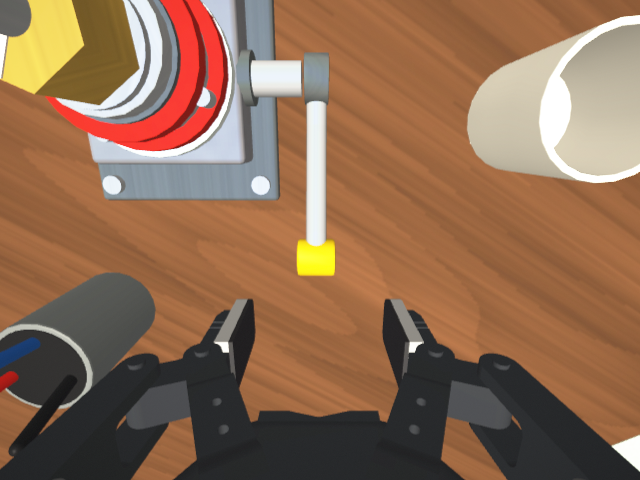

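The knob is at (316,258), centred between the fingers (midline about 318) and parallel to the jaws. I check its position from the wrist view and descend.

```bash
python3 - <<'E'
from h import *
w=cam("wrist");print(onz(w,(315.6,258.4),.06))
E
python3 -m creep '[[0,0,0,0,0,0.014,0.06],[0,0,0,0,0,0.014,0.06],[0,0,0,0,0,0.014,0.06],[0,0,0,0,0,0.014,0.06],[0,0,0,0,0,0.014,0.06],[0,0,0,0,0,0.014,0.06],[0,0,0,0,0,0.014,0.06],[0,0,0,0,0,0,0.02],[0,0,0,0,0,0,0.02],[0,0,0,0,0,0,0.02]]' 40
python3 - <<'E'
from h import *
s=r.read_state();print(s["tcp_pos"],s["ft_force"],s["finger_gap"]*.0854)
# arc
p0=np.arctan2(25,118)
pos=lambda a:np.array([121*np.cos(p0+a),121*np.sin(p0+a)])
for a in np.linspace(0,1.75,19): 
    print(round(a,3),pos(a).round(1))
E
```

```text
[0.52906883 0.18296469 0.06      ]
time: 4.2
tcp_pos: [0.5287, 0.1829, 0.0338]
eef_rot: [-0.852, 3.022, -0.005]
ft_force: [3.0, -5.8, -2.1]
finger_gap: 0.298
[0.52866806 0.18293888 0.03375714] [ 2.95039991 -5.81621005 -2.14409083] 0.025434180236516363
0.0 [118.4  25.1]
0.097 [115.4  36.5]
0.194 [111.3  47.5]
0.292 [106.2  58.1]
0.389 [100.   68.1]
0.486 [92.9 77.5]
0.583 [85.  86.1]
0.681 [76.2 94. ]
0.778 [ 66.7 100.9]
0.875 [ 56.6 106.9]
0.972 [ 46.  111.9]
1.069 [ 34.9 115.9]
1.167 [ 23.5 118.7]
1.264 [ 11.9 120.4]
1.361 [1.00e-01 1.21e+02]
1.458 [-11.6 120.4]
1.556 [-23.3 118.7]
1.653 [-34.7 115.9]
1.75 [-45.8 112. ]
```

Gripped (25.4 mm across the knob). I lift the lever along its arc.

```bash
python3 -m creep '[[0,0,0,0.003,-0.001,-0.0114,0.02],[0,0,0,0.0041,0,-0.011,0.02],[0,0,0,0.0051,0,-0.0106,0.02],[0,0,0,0.0062,0,-0.01,0.02],[0,0,0,0.0071,0,-0.0094,0.02],[0,0,0,0.0079,0,-0.0086,0.02],[0,0,0,0.0088,0,-0.0079,0.02],[0,0,0,0.0095,0,-0.0069,0.02],[0,0,0,0.0101,0,-0.006,0.02],[0,0,0,0.0106,0,-0.005,0.02]]'
python3 - <<'E'
from h import *
d=cam("side");cv2.imwrite("pics/s2.png",d["image"][100:400,180:580,::-1])
E
```

```text
time: 5.45
tcp_pos: [0.4671, 0.145, 0.1206]
eef_rot: [-0.852, 3.021, -0.003]
ft_force: [5.7, -4.3, -7.8]
finger_gap: 0.299
```

View pics/s2.png

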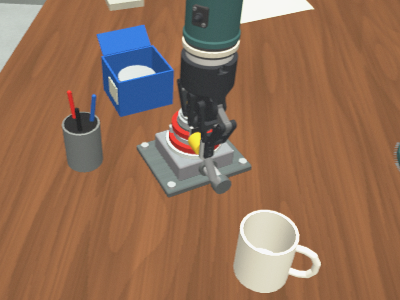

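The lever is following, with the knob between the fingers at crop (195,143). I carry on to the open stop.

```bash
python3 -m creep '[[0,0,0,0.0111,0,-0.004,0.02],[0,0,0,0.0114,0,-0.0028,0.02],[0,0,0,0.0116,0,-0.0017,0.02],[0,0,0,0.0118,0,-0.0006,0.02],[0,0,0,0.0117,0,0.0006,0.02],[0,0,0,0.0117,0,0.0017,0.02],[0,0,0,0.0114,0,0.0028,0.02],[0,0,0,0.0111,0,0.0039,0.02],[0,0,0,0.003,0,0.001,0.02],[0,0,0,0.002,0,0.001,0.02]]'
python3 - <<'E'
from h import *
s=r.read_state();ex=np.array([.852,.524,0]);ey=np.array([-.524,.852,0])
f=s["ft_force"];print(f@ex,f@ey,f[2]); p=s["tcp_pos"]+[0,0,.019]-[.4266,.1217,.028];print(p@ex,p@ey,p[2],np.arctan2(p[2],p@ex)-np.arctan2(25,118))
E
```

```text
time: 6.75
tcp_pos: [0.3869, 0.0959, 0.122]
eef_rot: [-0.85, 3.013, -0.002]
ft_force: [4.3, -0.8, 5.3]
finger_gap: 0.297
3.261489690581514 -2.9193229139425974 5.298574063352549
-0.047363758595812364 -0.0011764366531986225 0.11304663326554173 1.7587758569200795
```

Knob at angle 1.76 and resisting at about 6 N, so it is on the open stop. I release, rise and move over the nut.

```bash
python3 -m creep '[[0,0,0,-0.003,0,0,0.065],[0,0,0,0,0,0,0.065],[0,0,0,0,0,-0.025,0.065],[0,0,0,0,0,-0.025,0.065],[0,0,0,0,0,-0.025,0.07],[0,0,0,0,0,-0.025,0.07],[0,0,0,-0.011,-0.0247,0,0.07],[0,0,0,-0.011,-0.0247,0,0.07],[0,0,0,-0.011,-0.0247,0,0.07],[0,0,0,-0.011,-0.0247,0,0.07]]'
python3 - <<'E'
from h import *
s=r.read_state();print(s["joint_pos"].round(3),s["moment"],s["tcp_pos"])
w=cam("wrist");cv2.imwrite("pics/w2.png",w["image"][:,:,::-1])
d=cam("side");cv2.imwrite("pics/s3.png",d["image"][100:400,180:580,::-1])
E
```

```text
time: 8.0
tcp_pos: [0.4755, 0.0355, 0.2174]
eef_rot: [0.853, -3.021, -0.002]
ft_force: [0.6, -0.5, 0.1]
finger_gap: 0.819
[-0.045 -0.072  1.558  0.     1.658 -2.166] [0.01073304 0.01494482 0.07848397] [0.47551121 0.03553639 0.21739623]
```

View pics/w2.png

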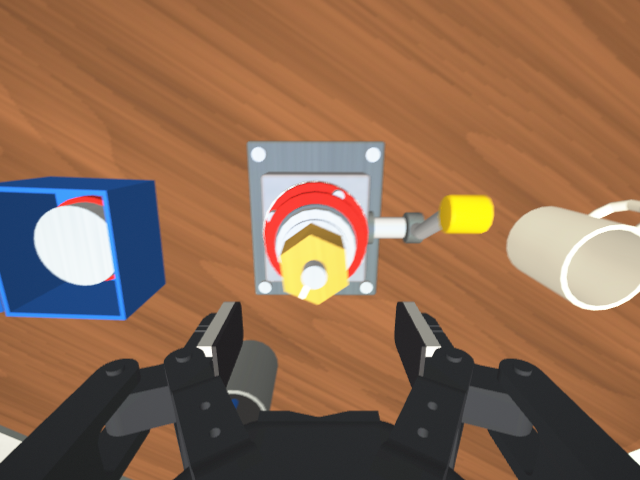

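View pics/s3.png

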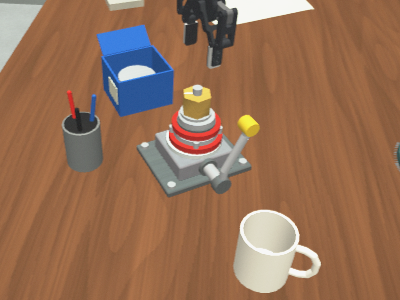

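The lever stands open, with its knob at crop (248,126) in the side view. In the wrist view the nut's top face is near (314,268) and almost aligned with the jaws. I measure its flats, centre and height.

```bash
python3 - <<'E'
from h import *
w=cam("wrist");
hsv=cv2.cvtColor(w["image"],cv2.COLOR_RGB2HSV);print(hsv[285,330],hsv[240,320],hsv[260,296])
m=cv2.inRange(hsv,(18,80,190),(32,200,255));roi=np.zeros_like(m);roi[215:315,265:365]=m[215:315,265:365]
cs,_=cv2.findContours(cv2.morphologyEx(roi,cv2.MORPH_CLOSE,np.ones((15,15))),0,1);c=max(cs,key=cv2.contourArea)
print(cv2.contourArea(c)); ap=cv2.approxPolyDP(cv2.convexHull(c),5,True)[:,0];print(ap.tolist())
C=cloud(w,roi);zt=np.median(C[:,2]);print("ztop",zt)
for z in(.1515,zt):
  P=np.array([onz(w,p,z) for p in ap])
  print(z,P.mean(0).round(4),(P[:,:2].max(0)+P[:,:2].min(0))/2)
  for i in range(len(P)):
    e=P[(i+1)%len(P)]-P[i]; print(np.linalg.norm(e).round(4),round((np.degrees(np.arctan2(e[1],e[0]))+90)%60,1))
t=cam("top");print("j")
o=[np.array(r.read_state()["moment"]) for _ in range(3)];print(o)
roi=cv2.resize(w["image"][210:320,260:370],None,fx=5,fy=5,interpolation=cv2.INTER_CUBIC);cv2.imwrite("pics/w2z.png",roi[:,:,::-1])
E
```

```text
[ 26 151 251] [ 27 137 254] [ 27 141 253]
3443.0
[[348, 249], [350, 285], [321, 304], [288, 290], [283, 255], [307, 227]]
ztop 0.15188578017388085
0.1515 [0.4807 0.0359 0.1515] [0.48083118 0.03675186]
0.0259 6.0
0.0245 7.3
0.0251 6.3
0.0255 7.3
0.025 21.2
0.0308 2.4
0.15188578017388085 [0.4806 0.0358 0.1519] [0.48070372 0.03667507]
0.0259 6.0
0.0244 7.3
0.025 6.3
0.0254 7.3
0.025 21.2
0.0307 2.4
j
[array([ 0.01844375, -0.00150122,  0.01851745]), array([ 0.01844375, -0.00150122,  0.01851745]), array([ 0.01844375, -0.00150122,  0.01851745])]
```

View pics/w2z.png

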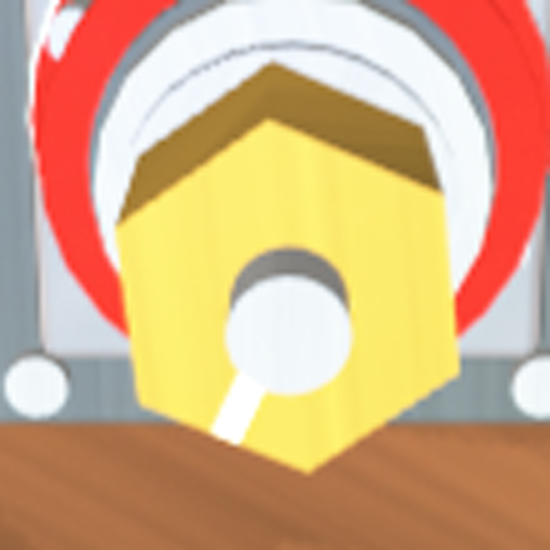

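```bash
python3 - <<'E'
from h import *
w=cam("wrist")
V=[(313.6,234),(283.6,255),(288,291),(321.6,304.4),(352,285),(348,248)]
P=np.array([onz(w,p,.1519) for p in V]);print(P.mean(0))
for i in range(6):
    e=P[(i+1)%6]-P[i]; print(np.linalg.norm(e).round(4),round((np.degrees(np.arctan2(e[1],e[0]))+90)%60,1))
c=P.mean(0);
for c in(c,np.array([.4793,.0367])): print(rel([c[0],c[1],.119],np.radians(216.7)))
for _ in range(8):
    imaging.get_image("top"); print(r.read_state()["moment"][2].round(3),end=" ")
E
```

```text
[0.47950195 0.03848329 0.1519    ]
0.0246 7.3
0.0262 6.3
0.0253 7.6
0.0254 6.7
0.0267 8.9
0.0246 8.6
(array([ 0.0018, -0.0015, -0.09  ]), array([-0.0054, -0.0007,  0.0986]))
(array([ 0.0018, -0.0015, -0.09  ]), array([-0.0043, -0.0022,  0.0986]))
-0.013 -0.007 0.017 0.046 -0.004 -0.004 -0.017 -0.027
```

Nut flats lie at about 7° (mod 60°), centre (0.4795, 0.0375), top at 0.152. I align, descend and grip.

```bash
python3 -m creep '[[0,0,0,-0.0048,-0.0014,0.0,0.07],[0,0,-0.096,0,0,0.01,0.07],[0,0,0,0,0,0.017,0.07],[0,0,0,0,0,0.017,0.07],[0,0,0,0,0,0.017,0.07],[0,0,0,0,0,0.017,0.07],[0,0,0,0,0,0.017,0.07],[0,0,0,0,0,0.0035,0.07],[0,0,0,0,0,0,0.04],[0,0,0,0,0,0,0.035]]' 50
python3 - <<'E'
from h import *
for _ in range(4):
    imaging.get_image("top"); s=r.read_state(); print(s["moment"].round(3),s["ft_force"].round(1),s["tcp_pos"].round(4),s["finger_gap"]*.0854)
print(s["joint_pos"].round(3))
d=cam("side");cv2.imwrite("pics/s4.png",d["image"][100:400,180:580,::-1])
E
```

```text
time: 9.9
tcp_pos: [0.481, 0.0369, 0.1206]
eef_rot: [-0.997, 2.978, -0.001]
ft_force: [1.5, -0.3, -0.7]
finger_gap: 0.505
[-0.02   0.036  0.016] [-0.1 -0.5  1. ] [0.481  0.0369 0.1205] 0.04323816302928163
[0.014 0.009 0.067] [-0.4 -1.2  1.2] [0.481  0.0369 0.1206] 0.04315851485978695
[-0.059  0.     0.001] [ 0.3 -0.1  0.4] [0.4809 0.0369 0.1205] 0.043482840265268614
[-0.072  0.02  -0.026] [-0.1 -1.2  1.1] [0.4809 0.0369 0.1205] 0.04317933136321417
[-0.041 -0.015  1.699 -0.     1.456 -2.258]
```

View pics/s4.png

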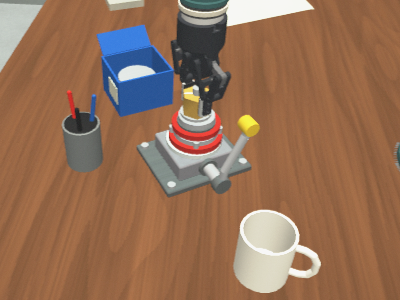

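Gripped on the flats (43.3 mm). I turn 1.5 rad, following the thread down.

```bash
python3 -m creep '[[0,0,0.15,0.001,0,0.00024,0.035],[0,0,0.15,0,0,0.00024,0.035],[0,0,0.15,0,0,0.00024,0.035],[0,0,0.15,0,0,0.00024,0.035],[0,0,0.15,0,0,0.00024,0.035],[0,0,0.15,0,0,0.00024,0.035],[0,0,0.15,0,0,0.00024,0.035],[0,0,0.15,0,0,0.00024,0.035],[0,0,0.15,0,0,0.00024,0.035],[0,0,0.15,0,0,0.00024,0.035]]'
cat > f.py <<'E'
from h import *
M=[];F=[]
for _ in range(4):
    imaging.get_image("top"); s=r.read_state();M.append(s["moment"]);F.append(s["ft_force"])
print("Mz",np.round([m[2] for m in M],3),"mean",np.mean(M,0).round(3),"F",np.mean(F,0).round(1),s["tcp_pos"].round(4),"j6",s["joint_pos"][5].round(3),"yaw",2*np.arctan2(s["eef_rot"][1],s["eef_rot"][0]).round(3), "t",s["time"])
E
python3 f.py
```

```text
time: 11.4
tcp_pos: [0.4808, 0.0353, 0.1181]
eef_rot: [1.307, 2.853, -0.001]
ft_force: [1.4, -3.3, 0.9]
finger_gap: 0.504
Mz [-0.057 -0.076 -0.055 -0.007] mean [-0.627 -0.398 -0.049] F [ 2.7 -4.3  1.2] [0.4808 0.0354 0.1181] j6 -0.762 yaw 2.29 t 11.6
```

Running free (about 0.05 Nm). I go on in smaller steps, feeling after each.

```bash
python3 -m creep '[[0,0,0.04,-0.001,0,0.00006,0.035],[0,0,0.04,0,0,0.00006,0.035],[0,0,0.04,0,0,0.00006,0.035],[0,0,0.04,0,0,0.00006,0.035],[0,0,0.04,0,0,0.00006,0.035],[0,0,0.04,0,0,0.00006,0.035],[0,0,0.04,0,0,0.00006,0.035],[0,0,0.04,0,0,0.00006,0.035],[0,0,0.04,0,0,0.00006,0.035],[0,0,0.04,0,0,0.00006,0.035]]'; python3 f.py
```

```text
time: 12.85
tcp_pos: [0.4804, 0.0351, 0.1177]
eef_rot: [1.84, 2.545, -0.001]
ft_force: [-0.4, -3.4, 4.7]
finger_gap: 0.506
Mz [-0.062 -0.184 -0.165 -0.121] mean [-0.619  0.193 -0.133] F [-0.9 -3.7  5.4] [0.4804 0.0351 0.1177] j6 -0.363 yaw 1.89 t 13.05
```

```bash
python3 -m creep '[[0,0,0.025,0,0,0.00004,0.035],[0,0,0.025,0,0,0.00004,0.035],[0,0,0.025,0,0,0.00004,0.035],[0,0,0.025,0,0,0.00004,0.035],[0,0,0.025,0,0,0.00004,0.035],[0,0,0.025,0,0,0.00004,0.035],[0,0,0.025,0,0,0.00004,0.035],[0,0,0.025,0,0,0.00004,0.035],[0,0,0.025,0,0,0.00004,0.035],[0,0,0.025,0,0,0.00004,0.035]]'; python3 f.py
python3 - <<'E'
from h import *
w=cam("wrist");cv2.imwrite("pics/w3.png",w["image"][:,:,::-1])
E
```

```text
time: 14.3
tcp_pos: [0.4801, 0.0351, 0.1177]
eef_rot: [2.142, 2.296, -0.001]
ft_force: [-2.4, -4.6, 7.7]
finger_gap: 0.504
Mz [0.274 0.13  0.129 0.123] mean [-0.695  0.438  0.164] F [-3.3 -4.2  7.7] [0.4802 0.0351 0.1177] j6 -0.113 yaw 1.64 t 14.5
```

View pics/w3.png

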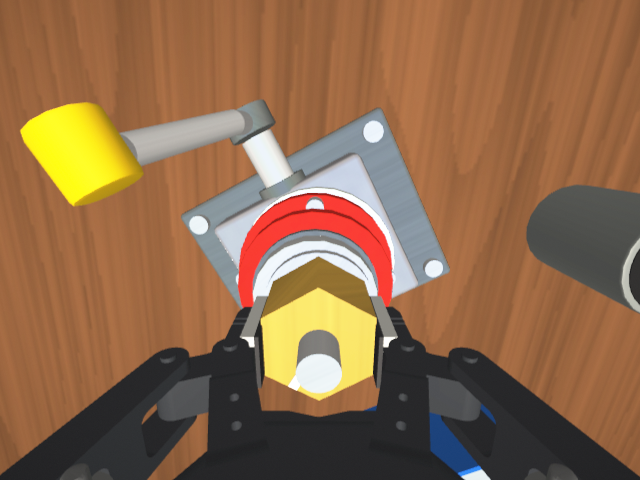

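The nut turns with the gripper (its mark keeps its place between the pads, near (295,383)). Torque is now starting to rise. I ease the downward push and go on gently.

```bash
python3 -m creep '[[0,0,0.015,0,0,-0.0007,0.035],[0,0,0.015,0,0,0.00002,0.035],[0,0,0.015,0,0,0.00002,0.035],[0,0,0.015,0,0,0.00002,0.035],[0,0,0.015,0,0,0.00002,0.035],[0,0,0.015,0,0,0.00002,0.035],[0,0,0.015,0,0,0.00002,0.035],[0,0,0.015,0,0,0.00002,0.035],[0,0,0.015,0,0,0.00002,0.035],[0,0,0.015,0,0,0.00002,0.035]]'; python3 f.py
```

```text
time: 15.8
tcp_pos: [0.48, 0.0351, 0.1177]
eef_rot: [2.309, 2.129, -0.002]
ft_force: [-2.8, -5.1, 7.6]
finger_gap: 0.506
Mz [0.44  0.362 0.341 0.425] mean [-0.792  0.395  0.392] F [-3.4 -5.1  7.1] [0.48   0.0351 0.1177] j6 0.037 yaw 1.49 t 16.0
```

```bash
python3 -m creep '[[0,0,0.01,0,0,0,0.035],[0,0,0.01,0,0,0,0.035],[0,0,0.01,0,0,0,0.035],[0,0,0.01,0,0,0,0.035],[0,0,0,0,0,0,0.035],[0,0,0,0,0,0,0.035],[0,0,0,0,0,0,0.035],[0,0,0,0,0,0,0.035],[0,0,0,0,0,0,0.035],[0,0,0,0,0,0,0.035]]'; python3 f.py;python3 f.py
```

```text
time: 17.25
tcp_pos: [0.48, 0.0351, 0.1177]
eef_rot: [2.351, 2.083, -0.002]
ft_force: [-3.7, -5.6, 6.6]
finger_gap: 0.501
Mz [0.523 0.481 0.445 0.46 ] mean [-0.759  0.426  0.477] F [-3.3 -4.9  7. ] [0.4799 0.0351 0.1176] j6 0.077 yaw 1.45 t 17.45
Mz [0.501 0.468 0.522 0.496] mean [-0.758  0.41   0.497] F [-2.8 -5.1  7.3] [0.4799 0.0351 0.1177] j6 0.077 yaw 1.45 t 17.65
```

Torque is steady at about 0.48 Nm, so the nut is snug. I release, rise and start to turn the jaws back.

```bash
python3 -m creep '[[0,0,0,0,0,0,0.07],[0,0,0,0,0,0,0.07],[0,0,0,0,0,-0.024,0.07],[0,0,0,0,0,-0.024,0.07],[0,0,0,0,0,-0.024,0.07],[0,0,0,0,0,-0.024,0.07],[0,0,0,0,0,-0.024,0.07],[0,0,0.18,0,0,0,0.07],[0,0,0.18,0,0,0,0.07],[0,0,0.18,0,0,0,0.07]]'; python3 f.py
python3 - <<'E'
from h import *
d=cam("side");cv2.imwrite("pics/s5.png",cv2.resize(d["image"][160:340,290:470],None,fx=3,fy=3)[:,:,::-1])
E
```

```text
time: 18.9
tcp_pos: [0.4801, 0.0363, 0.2363]
eef_rot: [-2.826, -1.37, 0.0]
ft_force: [0.7, 0.0, 0.8]
finger_gap: 0.816
Mz [0.053 0.033 0.027 0.064] mean [-0.005 -0.004  0.044] F [-0.3  0.1  0.3] [0.4801 0.036  0.2364] j6 0.616 yaw -5.372 t 19.1
```

View pics/s5.png

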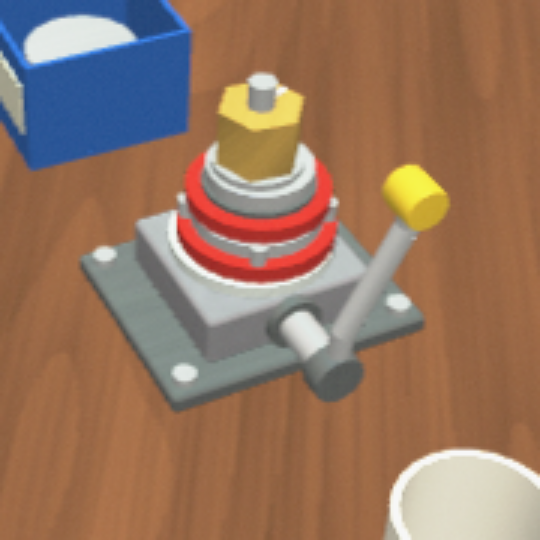

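With the tool free the offset is about +0.03 Nm, so the true snug torque is about 0.45 Nm. The side view shows the nut seated on the hub (crop (260,170)) and the lever still open (knob at crop (415,197)). I go to the knob.

```bash
python3 -m creep '[[0,0,0.18,0,0,0,0.06],[0,0,0.179,0,0,0,0.06],[0,0,0,-0.0115,-0.025,0,0.06],[0,0,0,-0.0115,-0.025,0,0.06],[0,0,0,-0.0115,-0.025,0,0.06],[0,0,0,-0.0115,-0.025,0,0.06],[0,0,0,0,0,0,0.06],[0,0,0,0,0,0,0.06],[0,0,0,0,0,0.01,0.06],[0,0,0,0,0,0.01,0.06]]'
python3 - <<'E'
from h import *
d=cam("side");w=cam("wrist")
cv2.imwrite("pics/w5.png",w["image"][:,:,::-1])
print("wrist",blobs(mask(w,(20,150,100),(34,255,255))),"side",blobs(mask(d,(20,150,100),(34,255,255))))
print(rel([.3877,.0972,.1215],np.radians(31.6)),r.read_state()["tcp_pos"])
E
```

```text
time: 20.4
tcp_pos: [0.3891, 0.0966, 0.2157]
eef_rot: [-3.024, -0.85, 0.001]
ft_force: [-0.3, 0.4, -0.3]
finger_gap: 0.701
wrist [([443.1, 179.4], [423, 152, 64, 77, 923]), ([317.6, 247.5], [298, 229, 40, 38, 1502])] side [([298.6, 91.2], [293, 87, 12, 10, 95]), ([375.9, 208.4], [363, 191, 28, 28, 311]), ([428.1, 225.3], [417, 215, 23, 22, 333])]
(array([-0.0019,  0.0037, -0.0032]), array([ 0.0003, -0.0005,  0.0931])) [0.38809629 0.09660922 0.21458527]
```

View pics/w5.png

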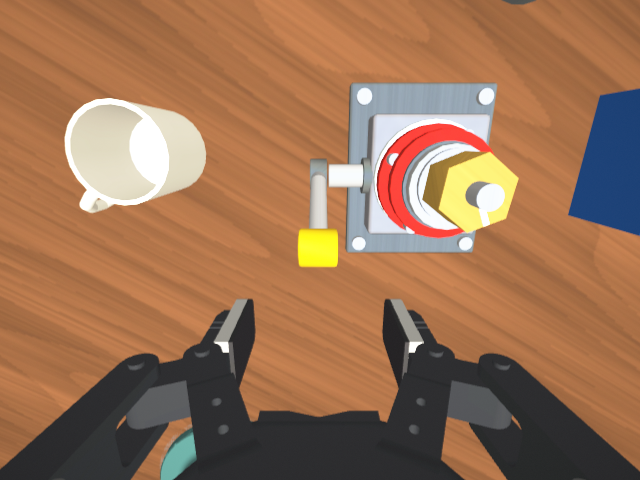

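The knob is at (318,248), in line with the jaws. I descend and grip it.

```bash
python3 -m creep '[[0,0,0,0,0,0.0133,0.06],[0,0,0,0,0,0.0133,0.06],[0,0,0,0,0,0.0133,0.06],[0,0,0,0,0,0.0133,0.06],[0,0,0,0,0,0.0133,0.06],[0,0,0,0,0,0.0133,0.06],[0,0,0,0,0,0.0133,0.06],[0,0,0,0,0,0,0.02],[0,0,0,0,0,0,0.02],[0,0,0,0,0,0,0.02]]' 40; python3 f.py
```

```text
time: 21.75
tcp_pos: [0.3888, 0.0975, 0.1241]
eef_rot: [-3.023, -0.851, -0.001]
ft_force: [-1.1, 2.2, 0.2]
finger_gap: 0.293
Mz [-0.053 -0.028 -0.048 -0.021] mean [ 0.416  0.319 -0.037] F [-2.   2.8  1. ] [0.3888 0.0975 0.1241] j6 1.125 yaw -5.734 t 21.95
```

```bash
python3 -m creep '[[0,0,0,0.0111,-0.0005,-0.0039,0.02],[0,0,0,0.0114,0,-0.0028,0.02],[0,0,0,0.0117,0,-0.0017,0.02],[0,0,0,0.0117,0,-0.0006,0.02],[0,0,0,0.0118,0,0.0006,0.02],[0,0,0,0.0116,0,0.0017,0.02],[0,0,0,0.0114,0,0.0028,0.02],[0,0,0,0.0111,0,0.004,0.02],[0,0,0,0.0106,0,0.005,0.02],[0,0,0,0.0101,0,0.006,0.02]]' 60
python3 - <<'E'
from h import *
s=r.read_state();ex=np.array([.852,.524,0]);ey=np.array([-.524,.852,0])
f=s["ft_force"];print(f@ex,f@ey,f[2]); p=s["tcp_pos"]+[0,0,.019]-[.4266,.1217,.028];print(p@ex,p@ey,p[2],np.hypot(p@ex,p[2]),np.arctan2(p[2],p@ex)-np.arctan2(25,118))
E
```

```text
time: 23.2
tcp_pos: [0.484, 0.1563, 0.1137]
eef_rot: [3.024, 0.852, -0.004]
ft_force: [-6.8, 1.9, 7.0]
finger_gap: 0.292
-4.76284237199359 5.203010510104606 7.038632216711003
0.06703564026585623 -0.0005424708841806839 0.10469597967135741 0.12431824172340344 0.7925012548430286
```

```bash
python3 -m creep '[[0,0,0,0.0095,-0.0005,0.0069,0.02],[0,0,0,0.0088,0,0.0079,0.02],[0,0,0,0.0079,0,0.0086,0.02],[0,0,0,0.0071,0,0.0094,0.02],[0,0,0,0.0062,0,0.01,0.02],[0,0,0,0.0051,0,0.0106,0.02],[0,0,0,0.0041,0,0.011,0.02],[0,0,0,0.003,0,0.0114,0.02],[0,0,0,0,0,0.003,0.02],[0,0,0,0,0,0.002,0.02]]' 60
cat > g.py <<'E'
from h import *
s=r.read_state();ex=np.array([.852,.524,0]);ey=np.array([-.524,.852,0])
f=s["ft_force"];print((f@ex).round(2),(f@ey).round(2),f[2].round(2)); p=s["tcp_pos"]+[0,0,.019]-[.4266,.1217,.028];print(p@ex,p@ey,p[2],np.hypot(p@ex,p[2]),np.arctan2(p[2],p@ex)-np.arctan2(25,118))
E
python3 g.py
```

```text
time: 24.45
tcp_pos: [0.5323, 0.1853, 0.035]
eef_rot: [-3.023, -0.852, -0.015]
ft_force: [2.5, 5.5, 7.7]
finger_gap: 0.293
5.03 3.31 7.67
0.12335815430626262 -0.001200994707410473 0.02604918970487256 0.12607852520603235 -0.0006673993981080595
```

At about angle 0. I press home a little more, to feel the stop.

```bash
python3 -m creep '[[0,0,0,0,0,0.001,0.02],[0,0,0,0,0,0.001,0.02],[0,0,0,-0.001,0,0.001,0.02],[0,0,0,-0.001,0,0.001,0.02],[0,0,0,0,0,0.001,0.02],[0,0,0,0,0,0,0.02],[0,0,0,0,0,0,0.02],[0,0,0,0,0,0,0.02],[0,0,0,0,0,0,0.02],[0,0,0,0,0,0,0.02]]'
python3 g.py
```

```text
time: 25.7
tcp_pos: [0.5329, 0.1856, 0.0317]
eef_rot: [-3.022, -0.851, -0.025]
ft_force: [6.1, 9.5, 7.1]
finger_gap: 0.296
10.18 4.9 7.12
0.12404351718406989 -0.0012792314540318937 0.022722688967179615 0.1261075523087092 -0.027602658633032073
```

```bash
python3 - <<'E'
from h import *
d=cam("side");cv2.imwrite("pics/s6.png",cv2.resize(d["image"][160:340,290:470],None,fx=3,fy=3)[:,:,::-1])
w=cam("wrist");cv2.imwrite("pics/w6.png",w["image"][:,:,::-1])
E
```

```text
(no output)
```

View pics/s6.png

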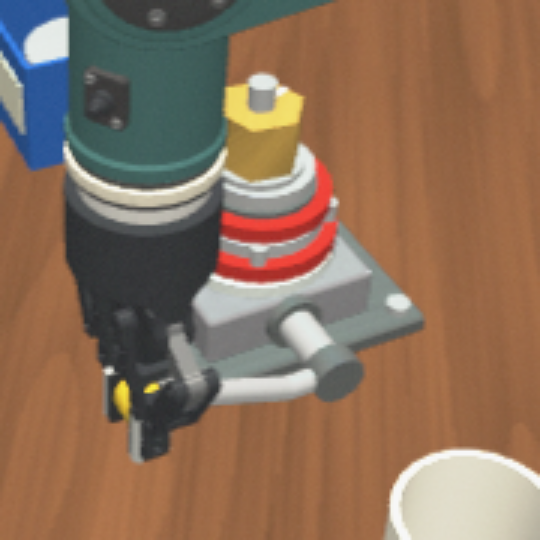

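View pics/w6.png

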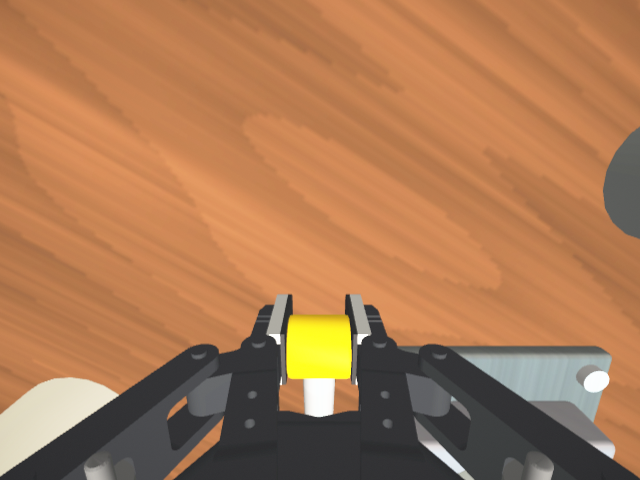

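The lever looks shut and the knob is sliding between the pads. I release, rise and measure it against its initial place.

```bash
python3 -m creep '[[0,0,0,0,0,0,0.065],[0,0,0,0,0,0,0.065],[0,0,0,0,0,0,0.065],[0,0,0,0,0,-0.02,0.065],[0,0,0,0,0,-0.02,0.065],[0,0,0,0,0,-0.02,0.065],[0,0,0,0,0,-0.02,0.065],[0,0,0,0,0,-0.02,0.065],[0,0,0,0,0,-0.02,0.065],[0,0,0,0,0,-0.02,0.065]]'
python3 - <<'E'
from h import *
d=cam("side");cv2.imwrite("pics/s7.png",cv2.resize(d["image"][160:340,290:470],None,fx=3,fy=3)[:,:,::-1])
m=mask(d,(20,150,100),(34,255,255))[278:312,318:354];v,u=np.nonzero(m);print(u.mean()+318,v.mean()+278,len(u), u.min()+318,u.max()+318,v.min()+278,v.max()+278)
w=cam("wrist");k=blobs(mask(w,(20,150,100),(34,255,255)));print(k, [tri(w,b[0],d,(u.mean()+318,v.mean()+278)) for b in k])
cv2.imwrite("pics/w7.png",w["image"][:,:,::-1])
s=r.read_state();print(s["tcp_pos"],s["ft_force"])
E
```

```text
time: 27.05
tcp_pos: [0.5264, 0.182, 0.1668]
eef_rot: [3.024, 0.851, -0.002]
ft_force: [-0.1, -0.3, -0.4]
finger_gap: 0.76
337.6483870967742 294.5258064516129 310 328 348 284 305
[([318.1, 241.6], [302, 227, 33, 31, 990]), ([462.5, 427.9], [452, 421, 27, 16, 175])] [(array([0.52917129, 0.18315883, 0.05174342]), np.float64(5.6110497645870865e-05)), (array([0.53004929, 0.18215249, 0.1643009 ]), np.float64(0.15485539337035936))]
[0.5280105  0.18245482 0.16916412] [ 0.48624683 -0.32879493  1.38854168]
```

View pics/s7.png

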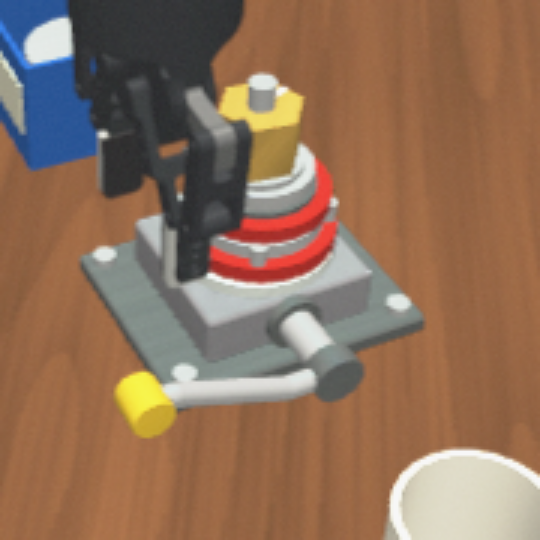

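View pics/w7.png

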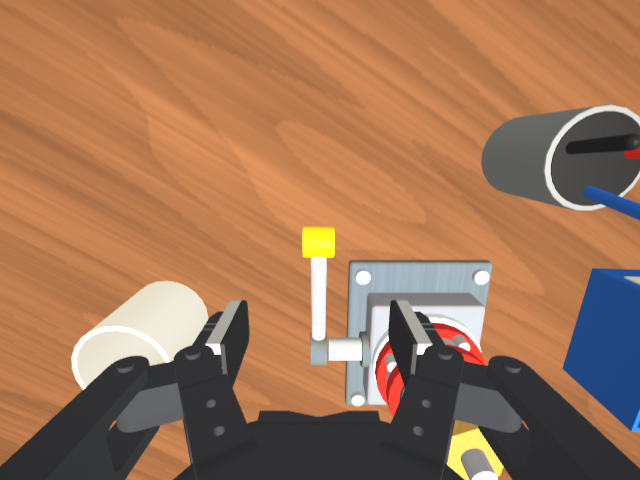

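The knob is at (337.6,294.5), against (337.7,294.4) at the start, with the same extents, so the lever is fully shut and free. I lift clear and make a last check.

```bash
python3 -m creep '[[0,0,0,0,0,-0.02,0.065],[0,0,0,0,0,-0.02,0.065],[0,0,0,0,0,-0.02,0.065],[0,0,0,0,0,-0.02,0.065],[0,0,0,0,0,-0.02,0.065],[0,0,0,0.02,-0.02,0,0.065],[0,0,0,0.02,0,0,0.065],[0,0,0,0,0,0,0.065],[0,0,0,0,0,0,0.065],[0,0,0,0,0,0,0.065]]'
python3 - <<'E'
from h import *
d=cam("side");cv2.imwrite("pics/s8.png",d["image"][:,:,::-1])
m=mask(d,(20,150,100),(34,255,255))[278:312,318:354];v,u=np.nonzero(m);print(u.mean()+318,v.mean()+278,len(u))
b=mask(d,(15,90,80),(28,255,255));b2=np.zeros_like(b);b2[180:225,360:395]=b[180:225,360:395];C=cloud(d,b2);print("nut top z",np.percentile(C[:,2],[95,98]),blobs(b2))
print(r.read_state()["ft_force"],r.read_state()["qd"].round(4))
E
```

```text
time: 28.4
tcp_pos: [0.55, 0.2199, 0.2667]
eef_rot: [3.024, 0.85, -0.001]
ft_force: [0.2, 0.2, -0.6]
finger_gap: 0.763
337.6483870967742 294.5258064516129 310
nut top z [0.14821235 0.14867986] [([375.6, 204.2], [362, 188, 30, 33, 722])]
[ 0.17920065  0.11884106 -0.04226831] [ 0.0008 -0.0024 -0.0064 -0.0021  0.0008 -0.0003]
```

View pics/s8.png

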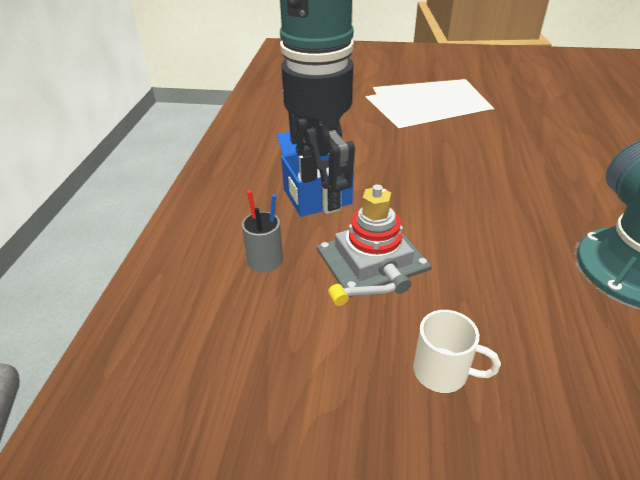

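The lever is shut, the nut is seated, the bystanders have not moved and the arm is clear. I hand in.

```bash
python3 -c "
from plant import r
print(r.job_done())"
```

```text
the job is handed in; nothing more can be done
None
```

I opened the lever to its stop, screwed the nut down about 2.3 rad clockwise until snug, then shut the lever and let go. I handed the job in at about 28 s, and no verdict was reported.

**Checks that passed**
- **Open stop:** the lever read 1.76 rad, and the knob resisted at about 6 N.
- **Nut torque:** the torque climbed steeply to about 0.48 Nm, or about 0.45 Nm after the sensor offset of roughly 0.03 Nm. That is inside the 0.25–0.8 Nm range.
- **Lever shut:** the released knob is within about 0.1 pixel of its initial shut position in the side view.
- **Clear at the end:** the force on the tool is near zero. In the last side view the carton, mug and pen pot stand where they were.

**Checks that disagreed or were missing**
- **Moment sign:** the vertical moment read slightly negative (−0.05 to −0.13 Nm) while the nut ran free. The torque could therefore be up to about 0.1–0.2 Nm higher than read, which is still in range.
- **Pressing home:** the knob slid between the pads, so the force did not show a clear stop. I judged that the lever was shut from the images.
- **Clamp force:** I could not measure the 130–200 N directly. It is inferred from the nut torque and the shut lever.

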